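# Push the spacer row home and shut the keeper

## Robot

A 6-joint arm with a two-finger parallel gripper is mounted at the origin on a cart in front of the work surface, level with it; the furniture and walls round the work are solid. World frame = base frame: x ahead of the robot, y to its left, z up, the work surface at z = 0. Lengths are in m, angles in rad, forces in N, time in s.
With the tool pointing down it reaches from about 0.4 to 0.925 m from the base axis. Payload 3.4 kg.
Tool frame: the origin (TCP) lies at the very end of the fingers, on their centre line; the grasp point (between the pads) lies 19 mm behind it; x points along the fingers, y is the direction in which the jaws open and shut, and the axes are right-handed (so a half turn about x gives the same grasp; the last joint's range is limited). The gripper opens to 85 mm and grips with 20 to 120 N. Pads are 22 mm wide; open, the fingers measure 114 mm over their backs; the gripper's body (76 mm by 85 mm) begins 54 mm behind the grasp point. The pads swing forward as they close: fully open they stand 13 mm farther back than shut.
Start: joints at [-1.397, 0.307, 1.506, -0, 1.328, -0.073], TCP at [0.141, -0.557, 0.231] pointing down, gripper open.
Joint ranges: [-3.12, 3.12], [-1.05, 2.28], [0.14, 2.33], [-1.42, 4.57], [0.1, 2.73], [-2.68, 2.68]. Speed limits (rad/s): [2.57, 2.57, 3.14, 3.14, 3.14, 3.14].

## Interface

Orientations are given as a rotation vector (axis times angle).
In Python, from bench import robot, vision, order, outline_of gives the robot as it stands. The module is installed in compiled form; this text tells all that it offers.
- The arm moves only by the tool move_arm, never from a script. Its argument "rows" is a list that holds one entry, the list of rows, each a list of 7 numbers: the turn, a rotation vector about the world's x, y, z in degrees, then the shift along the world's x, y, z in cm, then the opening, from 0 (shut) to 1 (fully open). In form: [[[ax, ay, az, dx, dy, dz, gripper], ...]]. A call has 1 to 20 rows; each row shifts and turns the commanded pose from where the row before left it; what a row does not reach is not made up. A row lasts 1/10 s, in which the tool goes at most 50 mm and 8.59 degrees, less where a joint would pass 70% of its speed; a pose out of reach is approached as far as the arm can. A call is refused whole if a number of a shift passes 5 or a number of a turn 8.59, either way. A call with a gripper value outside its range is refused whole. The fingers move at their own pace and stop on an object; "squeeze" is the grip in N (left out, the last holds). Time passes only in rows, so rows that do not move let the fingers close. It gives the time, the measured TCP pose, the force and the opening at its end, in the units of the state.
- robot.state(): the state, without advancing time (a new reading comes with each control period).
- vision.snapshot(name): name is "scene" or "top"; returns a dict with "color" (384x512x3 uint8, red, green, blue), "fx", "fy", "cx", "cy" (pixels), "xyz" and "orientation" of the camera in the world. Camera axes: x right, y up, looking along -z (the intrinsics and any distortion apply to the point x, -y, -z); pixel columns grow to the right and rows downward; lengths in m; the calibration is good to about 2 mm. A picture is of the moment at which its call begins. There is no depth.
- order.job_done(): hands the job in, once; it reports no verdict.
Trained networks look in a picture, given as the dict that the camera call returned (one of the last four; its "shot" number tells which), for a name from the list of things; names that differ only in an ending like _2 or _b are one class to them, and where a whole thing is asked for, a point or a joint stands for the part that bears it (a point fixed in the world has none). Each returns a list of dicts, best first, with "conf" (0 to 1); they miss things now and then, are a little off and sometimes report something else, mostly with a low value. They report only what shows in the picture. A call takes as long as a camera call. They do not tell look-alikes from the thing itself.
- outline_of(picture, thing): "mask" (384x512 bool, what is visible of it) and "box" ([left, top, right, bottom] in pixels, round what is visible of it).
The state is a dict: "t": time; "joints": joint angles; "qvel": joint speeds; "joint_torque": joint torques, N m; "tool_pos": TCP position; "eef_rot": TCP orientation; "contact_force": force on the tool from outside, world axes, zero at the start; "ft_torque": the same for the moment, N m; "width": finger opening in m.
Only numpy, scipy, OpenCV 4.12 (cv2) and the standard library are available. Lean on these libraries where they do the work, as an engineer would, in place of code of your own. Each camera call takes 0.05 s, during which the arm holds its last target.

## Task

Push the row of three black spacer blocks along the channel rail, from behind and all together without letting gaps open between them, until the front block sits against the end stop and the row is tight. Then push the keeper arm round behind the last block until it stands straight across the rail, fully shut. Only push with the fingertips: do not lift or tip the blocks, and leave the bottle, the tape measure and the tape roll standing where they are.

Things in the scene. Friction and masses are not known exactly. Their poses are not given: they have to be found in the camera images.
- rail: Fixed aluminium channel on the table, 280 long (its x) x 96 wide (its y); origin at the centre of its underside. +x points to the end stop, at the robot's left; its +y side is the robot's. Floor 4 thick; a lip 8 wide along each side, tops at z = 14, leaves a channel 80 wide. The -x end is open. A lug on the -y side carries the keeper.
- rail_stop (a point): Middle of the working face of the end stop, a steel bar across the rail's +x end, at x = 128, z = 18 in the rail's frame; the bar is 12 thick, its top at z = 32.
- block_front: Black steel packing block nearest the end stop, 28 along the rail x 75 across x 25 high, about 0.16 kg. Origin at the centre of its underside, on the channel floor (4 mm above the table); its x is along the rail, to the stop. Home its origin is at x = 114 in the rail's frame. The row starts 60 to 115 mm short of home.
- block_middle: The middle one of the three identical blocks, touching the front one; same size and axes. Home at x = 86 in the rail's frame.
- block_rear: The last of the three identical blocks, farthest from the end stop. Its rear face is 14 mm behind its origin, its top 29 mm above the table. Home at x = 58 in the rail's frame (rear face at x = 44). This is the one to push, low and in the middle of its rear face.
- keeper (a joint): Keeper: level steel arm, 10 wide, 85 long from its pivot, 18 to 28 mm above the table, so it passes over the lip. Its value q in rad: it points along (-sin q, -cos q) in the rail's x, y: 0 = straight out; 1.57 = back beside the rail; 3.14 = across the channel, shut, at its limit, 3 mm behind a row that is home. Starts at 0.7 to 1.35. Friction (about 1 N at the post) keeps it where it is left.
- keeper_pivot (a point): Point on the keeper's pivot axis, at the height of the arm's underside; at x = 36, y = -58, z = 18 in the rail's frame.
- keeper_post (a point): Top centre of the upright round post on the keeper arm, 12 in diameter, 70 from the pivot axis; it rises from 28 to 54 mm above the table. Push it sideways.
- glue_bottle: Bystander: red bottle with a pointed cap, 24x36x92 high, loose, beside the end stop on the far side. Origin under its centre.
- measure: Bystander: yellow tape measure, 36x80x62 high, loose, beside the end stop on the robot's side. Origin under its centre.
- tape_roll: Bystander: small flat blue and white roll of thread tape, 54 in diameter x 16 high, loose, beside the rail on the robot's side. Origin under its centre.
Things that resemble listed ones, but are neither listed nor needed, are in the scene too. What is shaped like the block_front but blue, pink or turquoise is not meant.

How it is judged:
On the way, in this order (a step that is already met when the one before it is completed fails the run):
1. the row is home and tight against the end stop while the keeper is still open (x of block_front in the frame of rail above 0.1105 m and x of block_middle in the frame of rail above 0.082 m and x of block_rear in the frame of rail above 0.0535 m and value of joint keeper below 2.6 rad), for 0.2 s.
2. the keeper is shut behind the row (value of joint keeper above 3.04 rad), for 0.2 s.
At the end, for the whole second after the job is handed in: All three blocks lie flat and at rest in the channel, front one within 3.5 mm of the end stop and the whole row within 4.5 mm of tight; the keeper is within 0.1 rad of straight across; the bystanders stand (x of block_front in the frame of rail above 0.1105 m and x of block_middle in the frame of rail above 0.082 m and x of block_rear in the frame of rail above 0.0535 m and z of each of block_front, block_middle, block_rear in the frame of rail below 0.008 m and angle between each of block_front, block_middle, block_rear's own z axis and vertical below 0.1 rad and linear speed of each of block_front, block_middle, block_rear below 0.01 m/s and y of block_front in the frame of rail between -0.006 and 0.006 m and y of block_middle in the frame of rail between -0.006 and 0.006 m and y of block_rear in the frame of rail between -0.006 and 0.006 m and value of joint keeper above 3.04 rad and angle between each of glue_bottle, measure, tape_roll's own z axis and vertical below 0.2 rad); the robot touches nothing.
It fails at once if a gap of more than 10 mm opened between neighbouring blocks (distance between block_front and block_middle above 0.038 m or distance between block_middle and block_rear above 0.038 m).
It fails at once if a block was lifted or tipped (z of any of block_front, block_middle, block_rear in the frame of rail above 0.016 m or angle between any of block_front, block_middle, block_rear's own z axis and vertical above 0.3 rad).
It fails at once if the bottle was moved or knocked over (distance of glue_bottle from where it was at the start of the episode above 0.02 m or angle between glue_bottle's own z axis and vertical above 0.3 rad).
It fails at once if the tape measure was moved or knocked over (distance of measure from where it was at the start of the episode above 0.02 m or angle between measure's own z axis and vertical above 0.3 rad).
It fails at once if the tape roll was moved or knocked over (distance of tape_roll from where it was at the start of the episode above 0.02 m or angle between tape_roll's own z axis and vertical above 0.3 rad).
It also fails if it takes over 45 s, if anything falls off the work surface, if the arm or the gripper's body presses on something with over 40 N, if the wrist force passes 120 N, or if a joint passes its speed limit or range.

## Working session

There is one attempt and no reset: what is moved stays moved. The work goes in short steps, Python scripts to look and compute and a tool call to move; the robot and the scene stay as the last step left them, time stands still between calls to the robot, and variables do not carry over. Pictures are saved under pics/ and viewed, and the job is handed in when it is done.

Besides the shell and the picture viewer there is one more tool, called after "Emit:" as name(argument=value, ...), one argument or row to a line, values as JSON. move_arm: Moves the arm, as the interface text tells. Its arguments: {"type":"object","properties":{"rows":{"type":"array"},"squeeze":{"type":"number"}},"required":["rows"]}

```bash
mkdir -p pics; python3 - <<'E'
from bench import robot, vision, order, outline_of
import cv2,json,numpy as np,pickle
for n in ["scene","top"]:
    p=vision.snapshot(n)
    cv2.imwrite(f"pics/{n}0.png",p["color"][:,:,::-1])
    print(n,{k:v for k,v in p.items() if k!="color"})
    for t in ["rail","block_front","keeper","glue_bottle","measure","tape_roll"]:
        print(t,[(round(d["conf"],2),d["box"],int(d["mask"].sum())) for d in outline_of(p,t)])
    pickle.dump(p,open(f"{n}0.pkl","wb"))
print(robot.state())
E
```

```text
scene {'fx': 406.0377478277629, 'fy': 406.0377478277629, 'cx': 249.89154401588445, 'cy': 187.69218868248825, 'xyz': array([-0.05930588,  0.67901061,  0.52445447]), 'orientation': array([ 0.48101927, -1.29458864, -2.14633344]), 'shot': 1}
rail [(0.31, [195.0, 174.3, 309.9, 224.7], 1768)]
block_front [(0.71, [229.4, 195.4, 248.5, 217.6], 294), (0.65, [148.7, 233.7, 181.1, 253.0], 468), (0.5, [216.7, 168.2, 242.8, 179.1], 262)]
keeper [(0.76, [230.9, 174.6, 251.7, 198.0], 139), (0.63, [197.3, 166.6, 210.6, 196.6], 246)]
glue_bottle [(0.65, [197.5, 167.1, 208.2, 195.7], 301), (0.44, [193.5, 176.3, 311.0, 228.3], 1965)]
measure [(0.82, [218.3, 221.3, 250.8, 248.0], 615)]
tape_roll [(0.73, [285.8, 211.6, 307.1, 229.6], 318)]
top {'fx': 487.3116574187608, 'fy': 487.3116574187608, 'cx': 256.3672109045263, 'cy': 199.82978616668711, 'xyz': array([ 0.34507678, -0.01913451,  0.9557532 ]), 'orientation': array([ 0.18879103, -0.15475541, -1.39220077]), 'shot': 2}
rail [(0.81, [191.0, 167.3, 330.9, 292.3], 5522)]
block_front [(0.79, [228.1, 195.1, 259.2, 233.0], 552), (0.79, [318.0, 131.7, 346.4, 1
[... 366 characters left out ...]
7, 185.7, 312.6, 200.4], 367)]
{'t': 0.7, 'joints': array([-1.39650008e+00,  3.06761948e-01,  1.50638014e+00, -3.27370542e-05,
        1.32842998e+00, -7.34811715e-02]), 'qvel': array([-2.93074478e-04, -1.34593660e-03,  4.31249615e-04, -1.14756769e-03,
       -1.26800031e-03,  7.07772955e-05]), 'joint_torque': array([-3.35100653e-03, -4.57314563e+01, -2.52284378e+01, -5.28277087e-04,
        7.83455289e-04, -1.28097375e-05]), 'tool_pos': array([ 0.1409945 , -0.55744896,  0.23133423]), 'eef_rot': array([ 2.08958003,  0.26019703, -2.08964469]), 'contact_force': array([ 0.47496947,  0.31429223, -0.62264108]), 'ft_torque': array([0.00620514, 0.016611  , 0.04812431]), 'width': 0.0856096870044265}
```

View pictures.

```bash
python3 - <<'E'
import cv2
a=cv2.imread("pics/top0.png")[100:340,120:440]; cv2.imwrite("pics/top0c.png",cv2.resize(a,None,fx=2.5,fy=2.5,interpolation=cv2.INTER_CUBIC))
a=cv2.imread("pics/scene0.png")[140:280,130:330]; cv2.imwrite("pics/scene0c.png",cv2.resize(a,None,fx=4,fy=4,interpolation=cv2.INTER_CUBIC))
E
```

```text
(no output)
```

View pics/top0c.png

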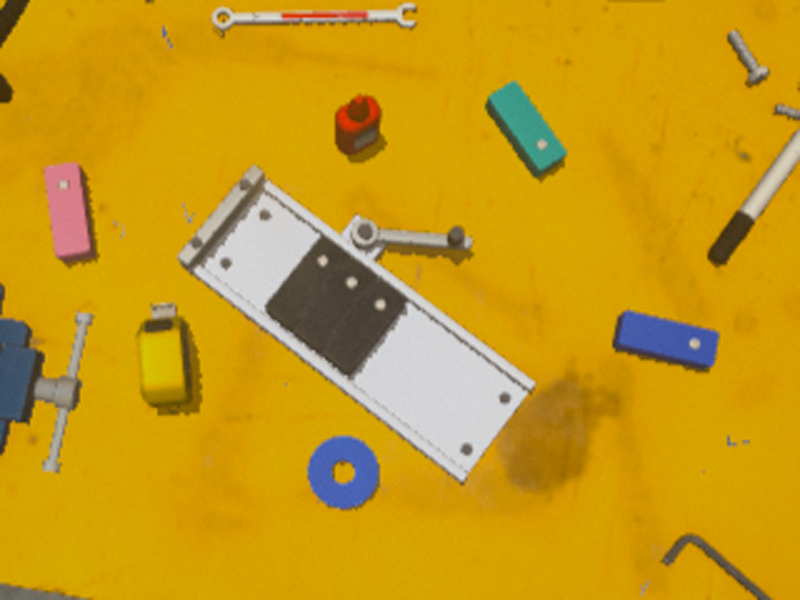

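View pics/scene0c.png

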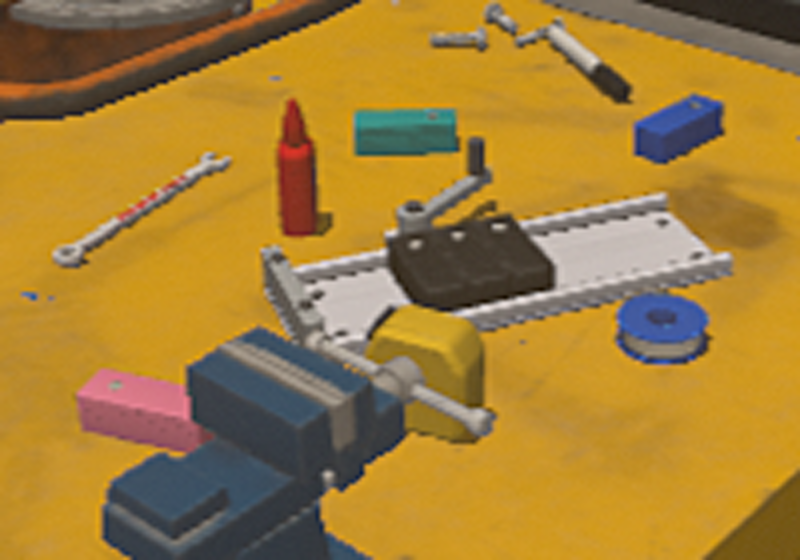

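```bash
cat > h.py <<'E'
import numpy as np, cv2, pickle
from scipy.spatial.transform import Rotation as R
from scipy.optimize import least_squares
def proj(p,P):
    P=np.atleast_2d(P); c=R.from_rotvec(p["orientation"]).inv().apply(P-p["xyz"])
    return np.c_[p["cx"]+p["fx"]*c[:,0]/-c[:,2], p["cy"]+p["fy"]*-c[:,1]/-c[:,2]]
def back(p,uv,z):
    uv=np.atleast_2d(uv); d=np.c_[(uv[:,0]-p["cx"])/p["fx"],-(uv[:,1]-p["cy"])/p["fy"],-np.ones(len(uv))]
    d=R.from_rotvec(p["orientation"]).apply(d); return p["xyz"]+d*((z-p["xyz"][2])/d[:,2])[:,None]
def r2w(q,P):
    P=np.atleast_2d(P); c,s=np.cos(q[2]),np.sin(q[2])
    return np.c_[q[0]+c*P[:,0]-s*P[:,1], q[1]+s*P[:,0]+c*P[:,1], P[:,2]]
def w2r(q,W):
    W=np.atleast_2d(W); c,s=np.cos(q[2]),np.sin(q[2]); d=W[:,:2]-q[:2]
    return np.c_[c*d[:,0]+s*d[:,1], -s*d[:,0]+c*d[:,1], W[:,2]]
E
python3 - <<'E'
from h import *
p=pickle.load(open("top0.pkl","rb"))
f=lambda u:np.array(u)/2.5+np.array([120,100])
# rail points: open end corners; +y is robot's side = lower in image
uv=f([[534,386],[464,481],[258,167],[181,258],[265,180]])-0.3
P=np.array([[-.14,-.048,.014],[-.14,.048,.014],[.14,-.048,.032],[.14,.048,.032],[.128,-.048,.032]])
P=P[:4];uv=uv[:4]
W=back(p,uv,P[:,2]);print(W.round(4))
r=least_squares(lambda q:(proj(p,r2w(q,P))-uv).ravel(),[W[:,0].mean(),W[:,1].mean(),1])
q=r.x;print(q,np.degrees(q[2]),r.fun.round(2))
np.save("q.npy",q)
print("blocks top",w2r(q,back(p,f([[319,234],[406,300],[350,377],[266,308]]),.029)).round(4))
print("pivot",w2r(q,back(p,f([[364,233]]),.034)).round(4))
post=w2r(q,back(p,f([[457,233]]),.054));print("post",post.round(4))
d=post[0,:2]-np.array([.036,-.058]);print(np.hypot(*d),np.arctan2(-d[0],-d[1]))
for n,u,z in [("bottle",[350,148],0),("measure",[165,362],.062),("roll",[344,472],.016)]:
    print(n,back(p,f([u]),z).round(3),w2r(q,back(p,f([u]),z)).round(3))
im=cv2.resize(p["color"][:,:,::-1],None,fx=1,fy=1)
im=cv2.resize(im[100:340,120:440],None,fx=2.5,fy=2.5,interpolation=cv2.INTER_CUBIC)
def ln(P,c):
    u=((proj(p,r2w(q,np.array(P)))-[120,100]+.5)*2.5); cv2.polylines(im,[np.round(u*8).astype(int).reshape(-1,1,2)],True,c,1,cv2.LINE_AA,3)
ln([[-.14,-.048,.014],[-.14,.048,.014],[.128,.048,.014],[.128,-.048,.014]],(0,0,255))
ln([[-.14,-.04,.014],[-.14,.04,.014],[.128,.04,.014],[.128,-.04,.014]],(0,160,0))
ln([[.14,-.048,.032],[.14,.048,.032],[.128,.048,.032],[.128,-.048,.032]],(255,0,255))
cv2.imwrite("pics/ov0.png",im)
E
```

```text
[[ 0.4762 -0.1445  0.014 ]
 [ 0.3955 -0.102   0.014 ]
 [ 0.6079  0.0964  0.032 ]
 [ 0.5253  0.1416  0.032 ]]
[ 0.50139958 -0.00202236  1.0761756 ] 61.66031989083373 [ 1.88 -0.2   0.01  1.52 -0.77 -1.21 -1.15 -0.36]
blocks top [[ 0.0651 -0.0346  0.029 ]
 [-0.0204 -0.0351  0.029 ]
 [-0.0232  0.0386  0.029 ]
 [ 0.0607  0.0368  0.029 ]]
pivot [[ 0.0372 -0.056   0.034 ]]
post [[-0.0212 -0.0957  0.054 ]]
0.06849521056574091 0.9874022534972057
bottle [[0.645 0.028 0.   ]] [[ 0.095 -0.112  0.   ]]
measure [[0.44  0.132 0.062]] [[0.088 0.118 0.062]]
roll [[ 0.386 -0.012  0.016]] [[-0.063  0.097  0.016]]
```

View pics/ov0.png

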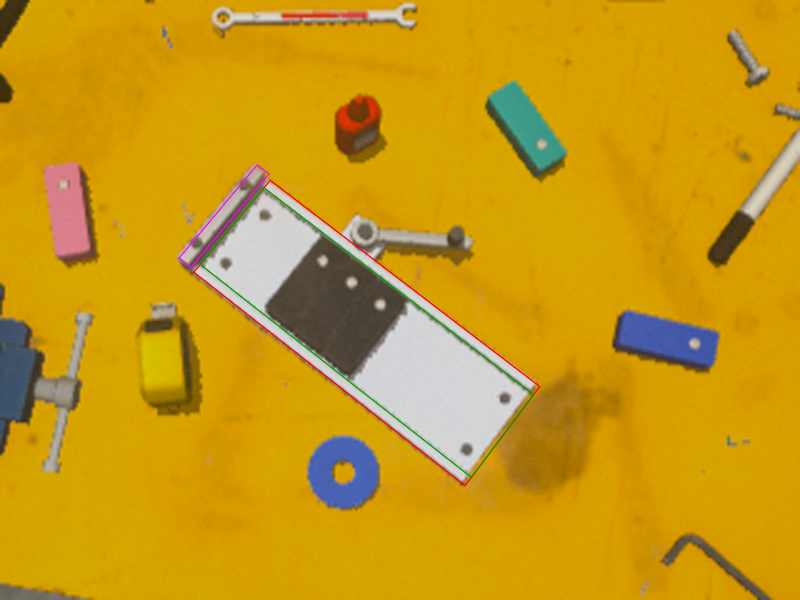

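```bash
python3 - <<'E'
from h import *
from bench import robot
s=robot.state(); q=np.load("q.npy")
M=R.from_rotvec(s["eef_rot"]).as_matrix(); print(M.round(3))
ty=M[:,1]; yaw=np.degrees(np.arctan2(ty[1],ty[0])); print("tool y yaw",yaw, "j1,j6 deg",np.degrees(s["joints"][[0,5]]))
print("rail y dir yaw",np.degrees(q[2])+90)
# scene fit too
p=pickle.load(open("scene0.pkl","rb"))
im=cv2.resize(p["color"][140:280,130:330,::-1],None,fx=4,fy=4,interpolation=cv2.INTER_CUBIC)
def ln(P,c):
    u=((proj(p,r2w(q,np.array(P)))-[130,140]+.5)*4); cv2.polylines(im,[np.round(u*8).astype(int).reshape(-1,1,2)],True,c,1,cv2.LINE_AA,3)
ln([[-.14,-.048,.014],[-.14,.048,.014],[.128,.048,.014],[.128,-.048,.014]],(0,0,255))
ln([[.14,-.048,.032],[.14,.048,.032],[.128,.048,.032],[.128,-.048,.032]],(255,0,255))
a=-.022;ln([[a,-.0375,.029],[a,.0375,.029],[a+.084,.0375,.029],[a+.084,-.0375,.029]],(0,255,0))
cv2.imwrite("pics/ovs0.png",im)
E
```

```text
[[-0.     0.245 -0.969]
 [-0.    -0.969 -0.245]
 [-1.     0.     0.   ]]
tool y yaw -75.80294937792802 j1,j6 deg [-80.01356055  -4.210161  ]
rail y dir yaw 151.66031989083373
```

View pics/ovs0.png

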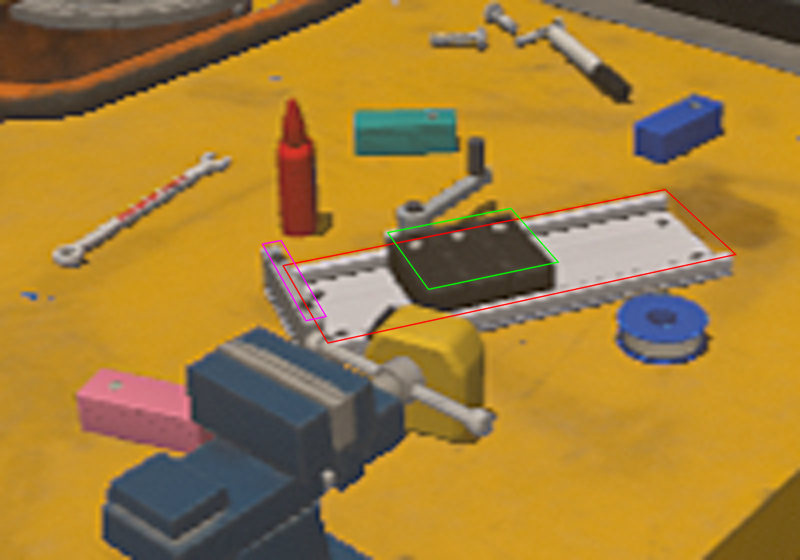

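Emit:
move_arm(
  rows=[
    [[0,0,3.4,3.2,2.6,0,0],[0,0,3.4,3.2,2.6,0,0],[0,0,3.4,3.2,2.6,0,0],[0,0,3.4,3.2,2.6,0,0],[0,0,3.4,3.2,2.6,0,0],[0,0,3.4,3.2,2.6,0,0],[0,0,3.4,3.2,2.6,0,0],[0,0,3.4,1.5,4.5,0,0],[0,0,3.4,1.5,4.5,0,0],[0,0,3.4,1.5,4.5,0,0],[0,0,3.4,1.5,4.5,0,0],[0,0,3.4,1.5,4.5,0,0],[0,0,3.4,1.5,4.5,0,0],[0,0,3.3,1.5,4.5,0,0],[0,0,0,0,0,0,0]],
  ],
)

```text
t: 2.2
tool_pos: [0.4714, -0.0552, 0.2316]
eef_rot: [1.561, 0.94, -1.556]
contact_force: [0.0, -1.6, -0.4]
width: 0.0002
```

Emit:
move_arm(
  rows=[
    [[0,0,0,-0.2,-0.3,-4,0],[0,0,0,0,0,-4,0],[0,0,0,0,0,-4,0],[0,0,0,0,0,-4,0],[0,0,0,0,0,-2,0],[0,0,0,0,0,0,0]],
  ],
)

```text
t: 2.8
tool_pos: [0.4654, -0.0636, 0.0487]
eef_rot: [1.56, 0.938, -1.569]
contact_force: [-0.9, -0.2, 0.1]
width: 0.0
```

```bash
python3 - <<'E'
from h import *
from bench import robot,vision
q=np.load("q.npy")
for n,b,k in [("top",(120,100,320,240),2.5),("scene",(130,140,200,140),4)]:
    p=vision.snapshot(n); pickle.dump(p,open(f"{n}1.pkl","wb"))
    x,y,w,h=b; im=cv2.resize(p["color"][y:y+h,x:x+w,::-1],None,fx=k,fy=k,interpolation=cv2.INTER_CUBIC)
    s=robot.state(); u=(proj(p,s["tool_pos"])[0]-[x,y]+.5)*k
    cv2.drawMarker(im,tuple(int(v) for v in u),(255,0,255),0,12,1)
    cv2.imwrite(f"pics/{n}1.png",im)
M=R.from_rotvec(s["eef_rot"]).as_matrix()
print(s["tool_pos"].round(4),M.round(3).tolist(),np.degrees(np.arctan2(M[1,1],M[0,1])),w2r(q,s["tool_pos"]).round(4),s["contact_force"],s["joints"])
E
```

```text
[ 0.4682 -0.0641  0.0515] [[-0.0, 0.88, -0.475], [-0.0, -0.475, -0.88], [-1.0, -0.0, 0.0]] -28.34702427010107 [[-0.0704 -0.0002  0.0515]] [ 0.19144098 -0.55495701 -0.13149529] [-2.25295674e-01  3.90435571e-01  1.94578209e+00 -2.43715979e-04
  8.05764102e-01  2.69622011e-01]
```

View pics/top1.png

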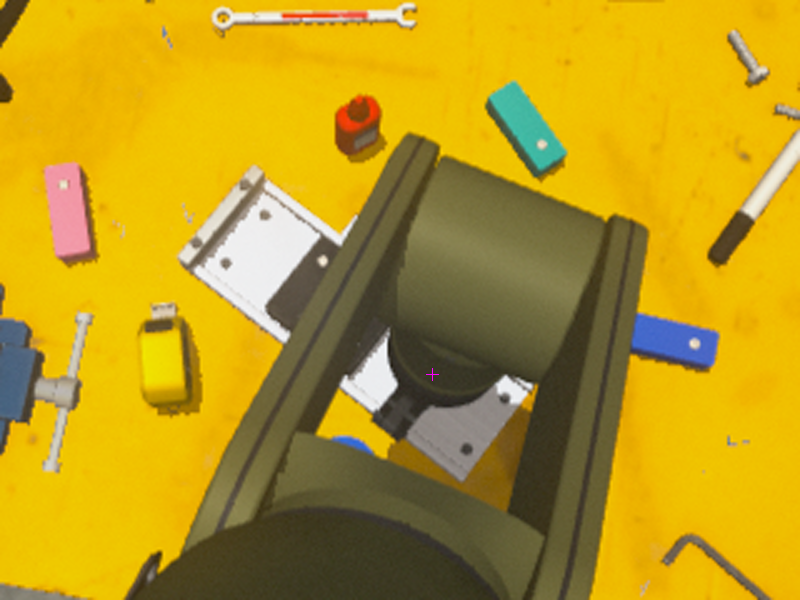

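View pics/scene1.png

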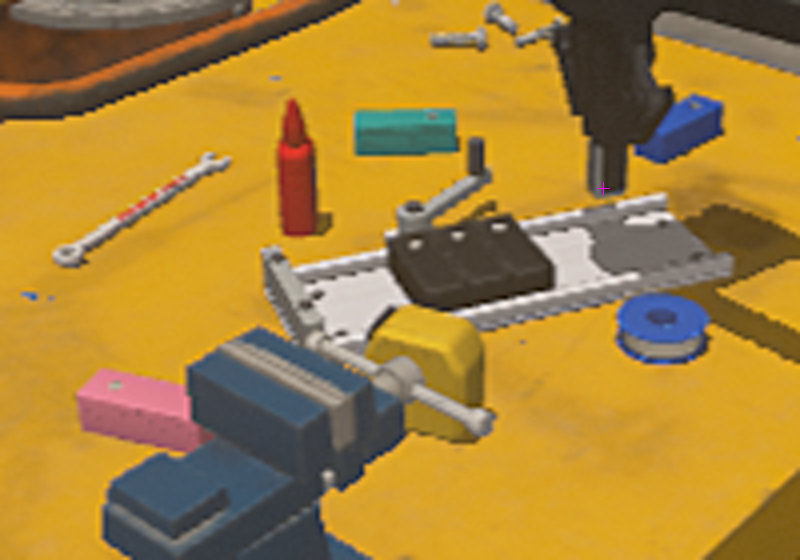

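Emit:
move_arm(
  rows=[
    [[0,0,0,0,0,-1.5,0],[0,0,0,0,0,-1.5,0],[0,0,0,0,0,-0.9,0],[0,0,0,0,0,0,0],[0,0,0,0.14,0.26,0,0],[0,0,0,0.14,0.26,0,0],[0,0,0,0.14,0.26,0,0],[0,0,0,0.14,0.26,0,0],[0,0,0,0.14,0.26,0,0],[0,0,0,0.14,0.26,0,0],[0,0,0,0.14,0.26,0,0],[0,0,0,0.14,0.26,0,0],[0,0,0,0,0,0,0]],
  ],
)

```text
t: 4.2
tool_pos: [0.4794, -0.0423, 0.0122]
eef_rot: [1.563, 0.934, -1.563]
contact_force: [0.8, -0.5, -0.2]
width: -0.0001
```

```bash
cat > st.py <<'E'
from h import *
from bench import robot
q=np.load("q.npy"); s=robot.state(); c,sn=np.cos(q[2]),np.sin(q[2]); f=s["contact_force"]
M=R.from_rotvec(s["eef_rot"]).as_matrix()
print("t",round(s["t"],2),s["tool_pos"].round(4),"rail",(w2r(q,s["tool_pos"])[0]*1000).round(1),"F rail",np.round([c*f[0]+sn*f[1],-sn*f[0]+c*f[1],f[2]],1),"yaw",np.degrees(np.arctan2(M[1,1],M[0,1])).round(1))
E
python3 st.py
```

```text
t 4.2 [ 0.4794 -0.0423  0.0122] rail [-45.9   0.2  12.2] F rail [-0.  -0.9 -0.2] yaw -28.3
```

Emit:
move_arm(
  rows=[
    [[0,0,0,0.14,0.26,0,0],[0,0,0,0.14,0.26,0,0],[0,0,0,0.14,0.26,0,0],[0,0,0,0.14,0.26,0,0],[0,0,0,0.14,0.26,0,0],[0,0,0,0.14,0.26,0,0],[0,0,0,0.14,0.26,0,0],[0,0,0,0.14,0.26,0,0],[0,0,0,0.14,0.26,0,0],[0,0,0,0.14,0.26,0,0],[0,0,0,0.14,0.26,0,0],[0,0,0,0.14,0.26,0,0]],
  ],
)

```text
t: 5.4
tool_pos: [0.496, -0.0112, 0.0123]
eef_rot: [1.563, 0.934, -1.563]
contact_force: [-0.8, -3.5, 1.3]
width: 0.0001
```

```bash
python3 st.py; python3 - <<'E'
from h import *
from bench import robot,vision
p=vision.snapshot("scene"); im=cv2.resize(p["color"][140:280,130:330,::-1],None,fx=4,fy=4,interpolation=cv2.INTER_CUBIC)
cv2.imwrite("pics/scene2.png",im)
E
```

```text
t 5.4 [ 0.496  -0.0112  0.0123] rail [-10.7   0.3  12.3] F rail [-3.5 -1.   1.3] yaw -28.3
```

View pics/scene2.png

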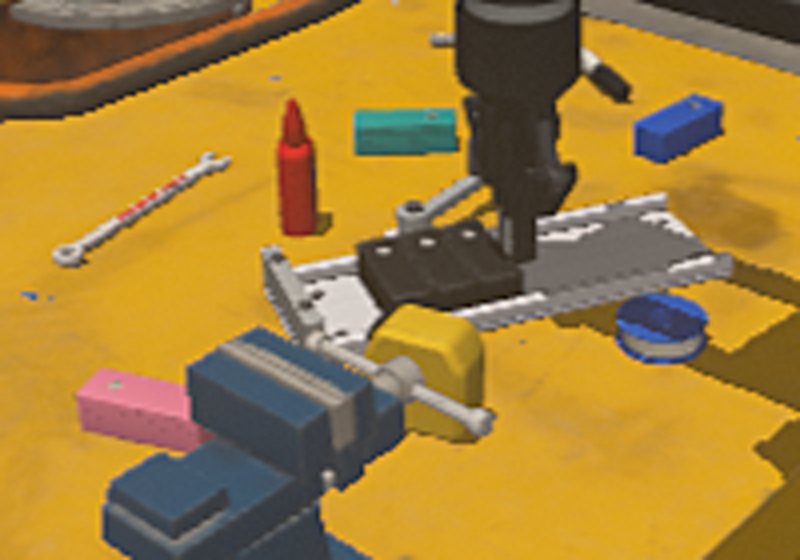

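Emit:
move_arm(
  rows=[
    [[0,0,0,0.14,0.26,0,0],[0,0,0,0.14,0.26,0,0],[0,0,0,0.14,0.26,0,0],[0,0,0,0.14,0.26,0,0],[0,0,0,0.14,0.26,0,0],[0,0,0,0.14,0.26,0,0],[0,0,0,0.14,0.26,0,0],[0,0,0,0.14,0.26,0,0],[0,0,0,0.14,0.26,0,0],[0,0,0,0.14,0.26,0,0],[0,0,0,0.1,0.17,0,0],[0,0,0,0.05,0.09,0,0]],
  ],
)

```text
t: 6.65
tool_pos: [0.5116, 0.0174, 0.0123]
eef_rot: [1.563, 0.934, -1.563]
contact_force: [-1.2, -1.9, 1.1]
width: 0.0
```

```bash
python3 st.py
```

```text
t 6.65 [0.5116 0.0174 0.0123] rail [21.9  0.2 12.3] F rail [-2.3  0.1  1.1] yaw -28.3
```

Emit:
move_arm(
  rows=[
    [[0,0,0,0.05,0.09,0,0],[0,0,0,0.05,0.09,0,0],[0,0,0,0.05,0.09,0,0],[0,0,0,0.05,0.09,0,0],[0,0,0,0.05,0.09,0,0],[0,0,0,0.05,0.09,0,0],[0,0,0,0.05,0.09,0,0]],
  ],
)

```text
t: 7.35
tool_pos: [0.515, 0.0235, 0.0123]
eef_rot: [1.563, 0.934, -1.563]
contact_force: [-1.3, -2.3, 1.4]
width: -0.0002
```

```bash
python3 st.py
```

```text
t 7.35 [0.515  0.0235 0.0123] rail [29.   0.1 12.3] F rail [-2.6  0.1  1.4] yaw -28.3
```

Emit:
move_arm(
  rows=[
    [[0,0,0,0.05,0.09,0,0],[0,0,0,0.05,0.09,0,0],[0,0,0,0.05,0.09,0,0]],
  ],
)

```text
t: 7.65
tool_pos: [0.5166, 0.0262, 0.0123]
eef_rot: [1.563, 0.934, -1.563]
contact_force: [-1.7, -2.6, 0.6]
width: 0.0001
```

```bash
python3 st.py
```

```text
t 7.65 [0.5166 0.0262 0.0123] rail [32.1  0.1 12.3] F rail [-3.1  0.3  0.6] yaw -28.3
```

Emit:
move_arm(
  rows=[
    [[0,0,0,0.05,0.09,0,0],[0,0,0,0.05,0.09,0,0]],
  ],
)

```text
t: 7.85
tool_pos: [0.5175, 0.028, 0.0123]
eef_rot: [1.563, 0.934, -1.563]
contact_force: [-1.8, -2.9, 0.7]
width: -0.0005
```

```bash
python3 st.py;  python3 - <<'E'
from h import *
from bench import robot,vision
p=vision.snapshot("scene"); im=cv2.resize(p["color"][160:240,170:300,::-1],None,fx=6,fy=6,interpolation=cv2.INTER_CUBIC)
cv2.imwrite("pics/scene3.png",im)
E
```

```text
t 7.85 [0.5175 0.028  0.0123] rail [34.1  0.1 12.3] F rail [-3.4  0.2  0.7] yaw -28.3
```

View pics/scene3.png

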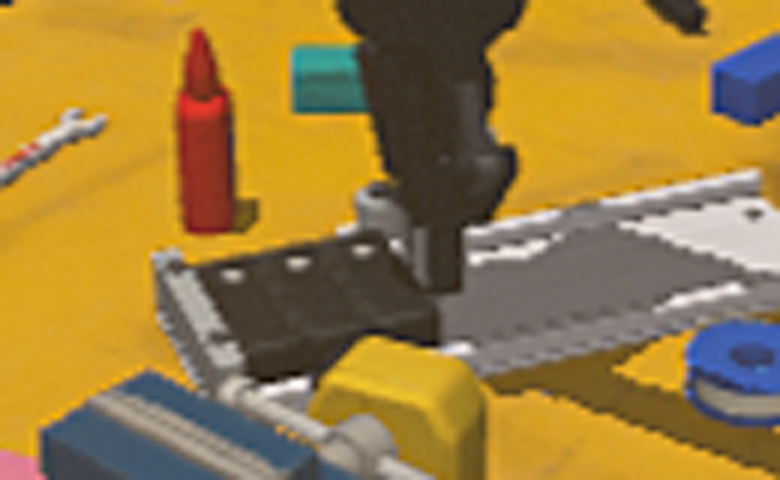

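Emit:
move_arm(
  rows=[
    [[0,0,0,0.05,0.09,0,0],[0,0,0,0.05,0.09,0,0]],
  ],
)

```text
t: 8.1
tool_pos: [0.5178, 0.0285, 0.0123]
eef_rot: [1.56, 0.933, -1.564]
contact_force: [-3.4, -10.1, 3.4]
width: 0.0001
```

```bash
python3 st.py
```

```text
t 8.1 [0.5178 0.0285 0.0123] rail [34.7  0.1 12.3] F rail [-10.5  -1.8   3.4] yaw -28.2
```

Emit:
move_arm(
  rows=[
    [[0,0,0,0.05,0.09,0,0],[0,0,0,0,0,0,0],[0,0,0,0,0,0,0],[0,0,0,0,0,0,0]],
  ],
)

```text
t: 8.5
tool_pos: [0.5178, 0.0285, 0.0123]
eef_rot: [1.558, 0.933, -1.565]
contact_force: [-4.5, -12.0, 2.8]
width: -0.0001
```

```bash
python3 st.py
```

```text
t 8.5 [0.5178 0.0285 0.0123] rail [34.7  0.1 12.3] F rail [-12.7  -1.7   2.8] yaw -28.2
```

Emit:
move_arm(
  rows=[
    [[0,0,0,-0.05,-0.09,0,0],[0,0,0,-0.1,-0.18,0,0],[0,0,0,-0.2,-0.36,0,0],[0,0,0,-0.4,-0.7,0,0],[0,0,0,-0.4,-0.7,0,0],[0,0,0,0,0,3,0],[0,0,0,0,0,4,0],[0,0,0,0,0,4,0],[0,0,0,0,0,0,0],[0,0,0,0,0,0,0]],
  ],
)

```text
t: 9.5
tool_pos: [0.508, 0.01, 0.1233]
eef_rot: [1.565, 0.932, -1.561]
contact_force: [0.0, -0.8, 0.5]
width: 0.0003
```

```bash
python3 st.py; cat > wp.py <<'E'
from h import *
q=np.load("q.npy"); Pv=np.array([.0374,-.0565])
def wp(k,extra,z=.036):
    t=np.array([-np.cos(k),np.sin(k)]); P=Pv+.07*np.array([-np.sin(k),-np.cos(k)])-t*(.017+extra)
    return r2w(q,[*P,z])[0], np.degrees(q[2])-90+np.degrees(np.pi-k)
E
python3 - <<'E'
from wp import *
for k,e in [(.974,.02),(.974,0),(1.2,0),(1.6,0),(2,0),(2.4,0),(2.8,0),(3.14,0)]: print(k,*[np.round(v,4) for v in wp(k,e)])
E
python3 - <<'E'
from h import *
from bench import robot,vision
p=vision.snapshot("scene"); im=cv2.resize(p["color"][160:240,170:300,::-1],None,fx=6,fy=6,interpolation=cv2.INTER_CUBIC)
cv2.imwrite("pics/scene4.png",im)
E
```

```text
t 9.5 [0.508  0.01   0.1233] rail [ 1.380e+01 -1.000e-01  1.233e+02] F rail [-0.7 -0.4  0.5] yaw -28.3
0.974 [ 0.6128 -0.0618  0.036 ] 95.8542
0.974 [ 0.5929 -0.0638  0.036 ] 95.8542
1.2 [ 0.5771 -0.0675  0.036 ] 82.9054
1.6 [ 0.5486 -0.065   0.036 ] 59.9871
2 [ 0.5233 -0.0517  0.036 ] 37.0688
2.4 [ 0.5052 -0.0295  0.036 ] 14.1504
2.8 [ 0.4971 -0.0021  0.036 ] -8.7679
3.14 [0.4992 0.0222 0.036 ] -28.2484
```

View pics/scene4.png

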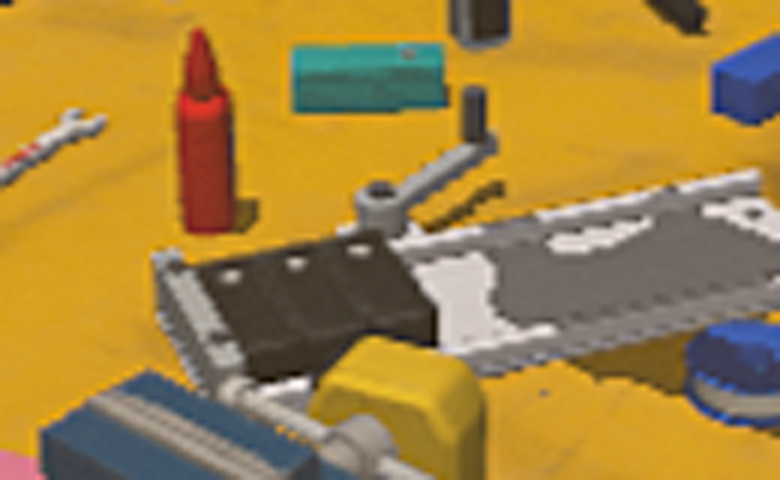

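Emit:
move_arm(
  rows=[
    [[0,0,8.28,0.7,-0.48,0,0],[0,0,8.28,0.7,-0.48,0,0],[0,0,8.28,0.7,-0.48,0,0],[0,0,8.28,0.7,-0.48,0,0],[0,0,8.28,0.7,-0.48,0,0],[0,0,8.28,0.7,-0.48,0,0],[0,0,8.28,0.7,-0.48,0,0],[0,0,8.28,0.7,-0.48,0,0],[0,0,8.28,0.7,-0.48,0,0],[0,0,8.28,0.7,-0.48,0,0],[0,0,8.28,0.7,-0.48,0,0],[0,0,8.28,0.7,-0.48,0,0],[0,0,8.28,0.7,-0.48,0,0],[0,0,8.28,0.7,-0.48,0,0],[0,0,8.28,0.7,-0.48,0,0],[0,0,0,0,0,0,0],[0,0,0,0,0,0,0]],
  ],
)

```text
t: 11.25
tool_pos: [0.6111, -0.0615, 0.1204]
eef_rot: [-0.077, 1.573, 0.079]
contact_force: [-0.6, 0.1, -0.1]
width: -0.0001
```

```bash
python3 st.py; python3 - <<'E'
from h import *
from bench import robot,vision
p=vision.snapshot("scene"); im=cv2.resize(p["color"][150:240,170:300,::-1],None,fx=6,fy=6,interpolation=cv2.INTER_CUBIC)
cv2.imwrite("pics/scene5.png",im)
E
```

```text
t 11.25 [ 0.6111 -0.0615  0.1204] rail [  -0.3 -124.8  120.4] F rail [-0.1  0.5 -0.1] yaw 95.7
```

View pics/scene5.png

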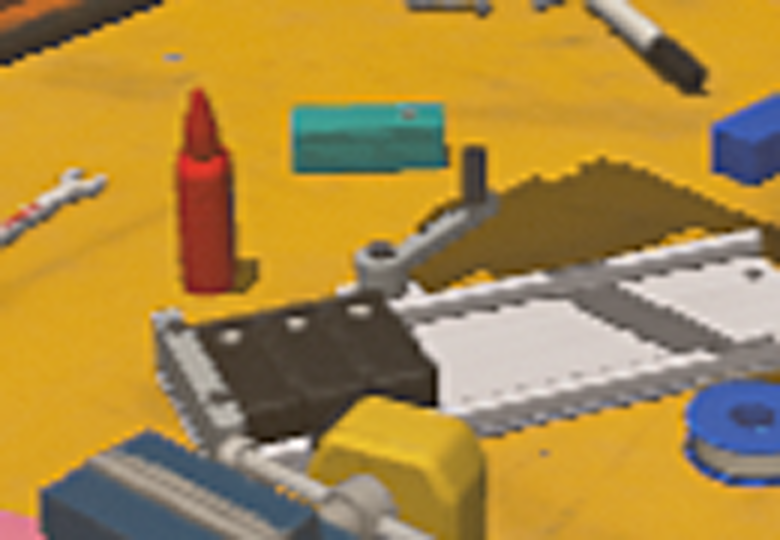

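Emit:
move_arm(
  rows=[
    [[0,0,0,0.1,0,-3,0],[0,0,0,0,0,-3,0],[0,0,0,0,0,-2,0],[0,0,0,0,0,-0.4,0],[0,0,0,0,0,0,0],[0,0,0,0,0,0,0]],
  ],
)

```text
t: 11.9
tool_pos: [0.6142, -0.0617, 0.0393]
eef_rot: [-0.081, 1.568, 0.08]
contact_force: [-0.2, -0.2, 0.3]
width: 0.0
```

```bash
python3 st.py; python3 - <<'E'
from h import *
from bench import robot,vision
p=vision.snapshot("scene"); im=cv2.resize(p["color"][150:240,170:300,::-1],None,fx=6,fy=6,interpolation=cv2.INTER_CUBIC)
cv2.imwrite("pics/scene6.png",im)
E
```

```text
t 11.9 [ 0.6142 -0.0617  0.0393] rail [   1.  -127.6   39.3] F rail [-0.2  0.1  0.3] yaw 95.9
```

View pics/scene6.png

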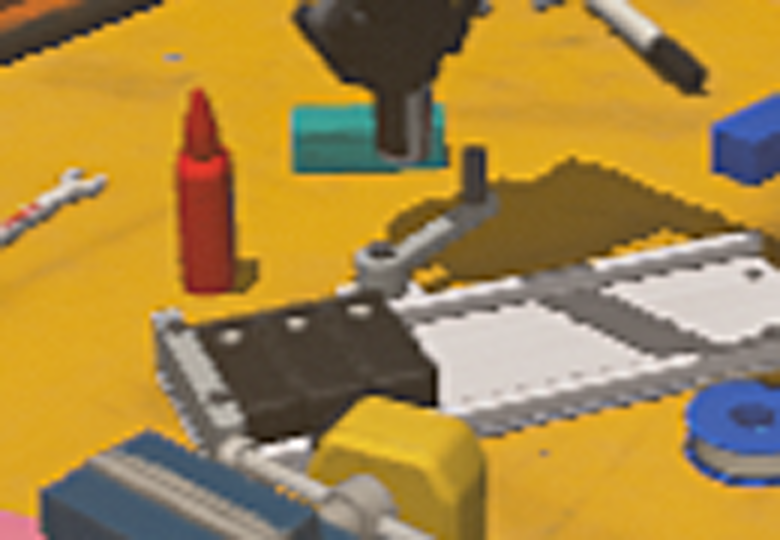

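```bash
python3 - <<'E'
from wp import *
from bench import robot
p=pickle.load(open("scene0.pkl","rb"));tc=robot.state()["tool_pos"]
f=lambda W:((proj(p,W)[0]+[1,1.25]-[170,150]+.5)*6).round(0)
print("tcp",f(tc))
for k in [.93,.974,1.02]:
    print(k,f(r2w(q,[*(Pv+.07*np.array([-np.sin(k),-np.cos(k)])),.054])[0]))
E
```

```text
tcp [409. 162.]
0.93 [472. 152.]
0.974 [478. 153.]
1.02 [484. 155.]
```

```bash
python3 - <<'E'
from wp import *
ks=np.arange(.974,3.16,.09)
prev=None
for k in ks:
    P,y=wp(k,0)
    if prev is not None: print(round(k,3),((P-prev[0])*100).round(2)[:2],round(y-prev[1],2),P.round(4)[:2])
    prev=(P,y)
E
```

```text
1.064 [-0.62 -0.19] -5.16 [ 0.5867 -0.0657]
1.154 [-0.63 -0.13] -5.16 [ 0.5804 -0.067 ]
1.244 [-0.64 -0.07] -5.16 [ 0.574  -0.0678]
1.334 [-0.65 -0.02] -5.16 [ 0.5675 -0.0679]
1.424 [-0.65  0.04] -5.16 [ 0.561  -0.0675]
1.514 [-0.64  0.1 ] -5.16 [ 0.5546 -0.0665]
1.604 [-0.63  0.16] -5.16 [ 0.5483 -0.065 ]
1.694 [-0.61  0.21] -5.16 [ 0.5422 -0.0628]
1.784 [-0.59  0.27] -5.16 [ 0.5363 -0.0602]
1.874 [-0.56  0.32] -5.16 [ 0.5306 -0.057 ]
1.964 [-0.53  0.37] -5.16 [ 0.5253 -0.0533]
2.054 [-0.5   0.41] -5.16 [ 0.5203 -0.0491]
2.144 [-0.46  0.46] -5.16 [ 0.5157 -0.0446]
2.234 [-0.42  0.5 ] -5.16 [ 0.5116 -0.0396]
2.324 [-0.37  0.53] -5.16 [ 0.5079 -0.0343]
2.414 [-0.32  0.56] -5.16 [ 0.5047 -0.0286]
2.504 [-0.27  0.59] -5.16 [ 0.502  -0.0227]
2.594 [-0.21  0.61] -5.16 [ 0.4999 -0.0166]
2.684 [-0.16  0.63] -5.16 [ 0.4983 -0.0103]
2.774 [-0.1   0.64] -5.16 [ 0.4973 -0.0039]
2.864 [-0.04  0.65] -5.16 [0.4969 0.0025]
2.954 [0.02 0.65] -5.16 [0.497 0.009]
3.044 [0.07 0.64] -5.16 [0.4978 0.0155]
3.134 [0.13 0.63] -5.16 [0.4991 0.0218]
```

Emit:
move_arm(
  rows=[
    [[0,0,0,-0.5,-0.05,-0.2,0],[0,0,0,-0.5,-0.05,0,0],[0,0,0,-0.5,-0.05,0,0],[0,0,0,-0.5,-0.05,0,0],[0,0,0,0,0,0,0],[0,0,0,0,0,0,0]],
  ],
)

```text
t: 12.55
tool_pos: [0.5934, -0.0637, 0.0365]
eef_rot: [-0.081, 1.569, 0.081]
contact_force: [0.6, -0.8, -0.2]
width: 0.0001
```

```bash
python3 st.py
```

```text
t 12.55 [ 0.5934 -0.0637  0.0365] rail [ -10.6 -110.3   36.5] F rail [-0.4 -0.9 -0.2] yaw 95.9
```

Now the arc, first part (to q ≈ 1.87).

Emit:
move_arm(
  rows=[
    [[0,0,-5.16,-0.62,-0.19,0,0],[0,0,-5.16,-0.63,-0.13,0,0],[0,0,-5.16,-0.64,-0.07,0,0],[0,0,-5.16,-0.65,-0.02,0,0],[0,0,-5.16,-0.65,0.04,0,0],[0,0,-5.16,-0.64,0.1,0,0],[0,0,-5.16,-0.63,0.16,0,0],[0,0,0,0,0,0,0],[0,0,0,0,0,0,0]],
  ],
)

```text
t: 13.45
tool_pos: [0.5492, -0.0648, 0.0364]
eef_rot: [0.412, 1.531, -0.412]
contact_force: [-0.3, 0.4, 0.5]
width: -0.0001
```

```bash
python3 st.py; python3 - <<'E'
from h import *
from bench import robot,vision
p=vision.snapshot("scene"); im=cv2.resize(p["color"][150:240,170:300,::-1],None,fx=6,fy=6,interpolation=cv2.INTER_CUBIC)
cv2.imwrite("pics/scene7.png",im)
E
```

```text
t 13.45 [ 0.5492 -0.0648  0.0364] rail [-32.6 -71.9  36.4] F rail [0.2 0.4 0.5] yaw 59.9
```

View pics/scene7.png

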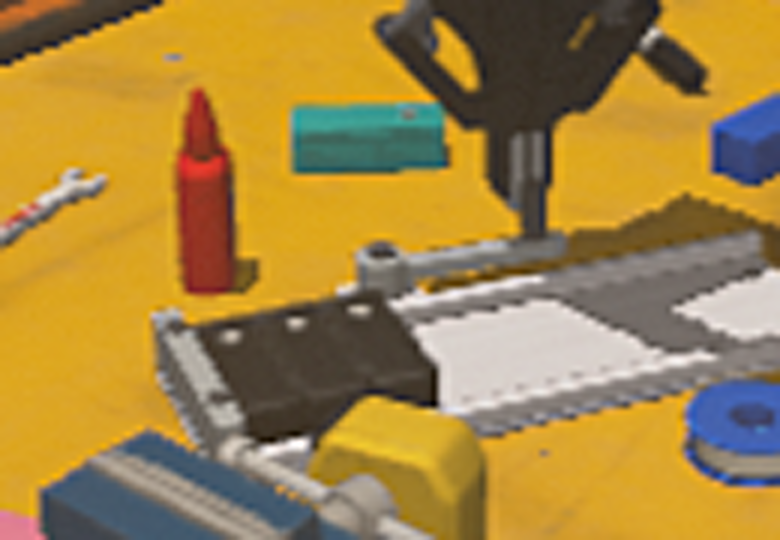

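Emit:
move_arm(
  rows=[
    [[0,0,-5.16,-0.61,0.21,0,0],[0,0,-5.16,-0.59,0.27,0,0],[0,0,-5.16,-0.56,0.32,0,0],[0,0,-5.16,-0.53,0.37,0,0],[0,0,-5.16,-0.5,0.41,0,0],[0,0,-5.16,-0.46,0.46,0,0],[0,0,-5.16,-0.42,0.5,0,0],[0,0,-5.16,-0.37,0.53,0,0],[0,0,-5.16,-0.32,0.56,0,0],[0,0,-5.16,-0.27,0.59,0,0],[0,0,0,0,0,0,0],[0,0,0,0,0,0,0]],
  ],
)

```text
t: 14.7
tool_pos: [0.503, -0.0226, 0.0363]
eef_rot: [1.101, 1.274, -1.101]
contact_force: [-0.3, -0.0, 0.6]
width: -0.0003
```

```bash
python3 st.py; python3 - <<'E'
from h import *
from bench import robot,vision
p=vision.snapshot("scene"); im=cv2.resize(p["color"][150:240,170:300,::-1],None,fx=6,fy=6,interpolation=cv2.INTER_CUBIC)
cv2.imwrite("pics/scene8.png",im)
E
```

```text
t 14.7 [ 0.503  -0.0226  0.0363] rail [-17.4 -11.1  36.3] F rail [-0.2  0.3  0.6] yaw 8.4
```

View pics/scene8.png

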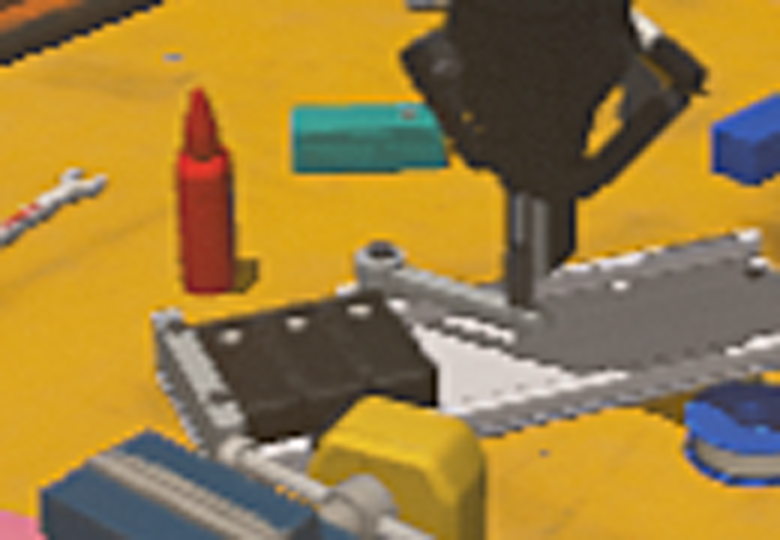

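Keeper about 2.5 rad, post still in front of the finger (523,285). Continue to ~3.04.

Emit:
move_arm(
  rows=[
    [[0,0,-5.16,-0.21,0.61,0,0],[0,0,-5.16,-0.16,0.63,0,0],[0,0,-5.16,-0.1,0.64,0,0],[0,0,-5.16,-0.04,0.65,0,0],[0,0,-5.16,0.02,0.65,0,0],[0,0,-5.16,0.07,0.64,0,0],[0,0,0,0,0,0,0],[0,0,0,0,0,0,0]],
  ],
)

```text
t: 15.55
tool_pos: [0.4985, 0.0155, 0.0362]
eef_rot: [1.493, 0.996, -1.494]
contact_force: [0.2, 0.2, -0.1]
width: 0.0001
```

```bash
python3 st.py
```

```text
t 15.55 [0.4985 0.0155 0.0362] rail [14.  10.8 36.2] F rail [ 0.2 -0.1 -0.1] yaw -22.6
```

Emit:
move_arm(
  rows=[
    [[0,0,-2.9,0.07,0.2,0,0],[0,0,-2.9,0.07,0.2,0,0],[0,0,0,0.05,0.09,0,0],[0,0,0,0.05,0.09,0,0],[0,0,0,0,0,0,0]],
  ],
)

```text
t: 16.05
tool_pos: [0.5007, 0.0213, 0.0362]
eef_rot: [1.565, 0.932, -1.566]
contact_force: [-1.0, -0.5, -1.7]
width: 0.0004
```

```bash
python3 st.py
```

```text
t 16.05 [0.5007 0.0213 0.0362] rail [20.2 11.7 36.2] F rail [-0.9  0.6 -1.7] yaw -28.5
```

Emit:
move_arm(
  rows=[
    [[0,0,0,0.05,0.09,0,0],[0,0,0,0.05,0.09,0,0],[0,0,0,0,0,0,0]],
  ],
)

```text
t: 16.35
tool_pos: [0.5009, 0.022, 0.0362]
eef_rot: [1.562, 0.931, -1.567]
contact_force: [-2.5, -7.3, 1.1]
width: 0.0
```

```bash
python3 st.py
```

```text
t 16.35 [0.5009 0.022  0.0362] rail [20.9 11.8 36.2] F rail [-7.6 -1.3  1.1] yaw -28.5
```

Emit:
move_arm(
  rows=[
    [[0,0,0,0.05,0.09,0,0],[0,0,0,0,0,0,0],[0,0,0,0,0,0,0],[0,0,0,0,0,0,0]],
  ],
)

```text
t: 16.75
tool_pos: [0.5009, 0.0221, 0.0362]
eef_rot: [1.561, 0.93, -1.568]
contact_force: [-4.0, -9.6, 2.4]
width: -0.0004
```

```bash
python3 st.py
```

```text
t 16.75 [0.5009 0.0221 0.0362] rail [21.  11.9 36.2] F rail [-10.3  -1.    2.4] yaw -28.5
```

Emit:
move_arm(
  rows=[
    [[0,0,0,-0.05,-0.09,0,0],[0,0,0,-0.1,-0.18,0,0],[0,0,0,-0.2,-0.36,0,0],[0,0,0,-0.4,-0.7,0,0],[0,0,0,-0.6,-1,0,0],[0,0,0,0,0,3,0],[0,0,0,0,0,4,0],[0,0,0,0,0,4,0],[0,0,0,0,-4,4,0],[0,0,0,0,-5,0,0],[0,0,0,0,-5,0,0],[0,0,0,0,-5,0,0],[0,0,0,0,-5,0,0],[0,0,0,0,-5,0,0],[0,0,0,0,-5,0,0],[0,0,0,0,0,0,0],[0,0,0,0,0,0,0]],
  ],
)

```text
t: 18.45
tool_pos: [0.4875, -0.3358, 0.181]
eef_rot: [1.569, 0.93, -1.569]
contact_force: [-0.4, 0.5, 0.4]
width: -0.0001
```

```bash
python3 st.py; python3 - <<'E'
from wp import *
from bench import robot,vision,outline_of
for n,b,k in [("top",(160,120,200,150),4),("scene",(170,150,130,90),6)]:
    p=vision.snapshot(n); pickle.dump(p,open(f"{n}9.pkl","wb"))
    x,y,w,h=b; im=cv2.resize(p["color"][y:y+h,x:x+w,::-1],None,fx=k,fy=k,interpolation=cv2.INTER_CUBIC)
    cv2.imwrite(f"pics/{n}9.png",im)
E
```

```text
t 18.45 [ 0.4875 -0.3358  0.181 ] rail [-300.3 -146.2  181. ] F rail [0.2 0.6 0.4] yaw -28.8
```

View pics/top9.png

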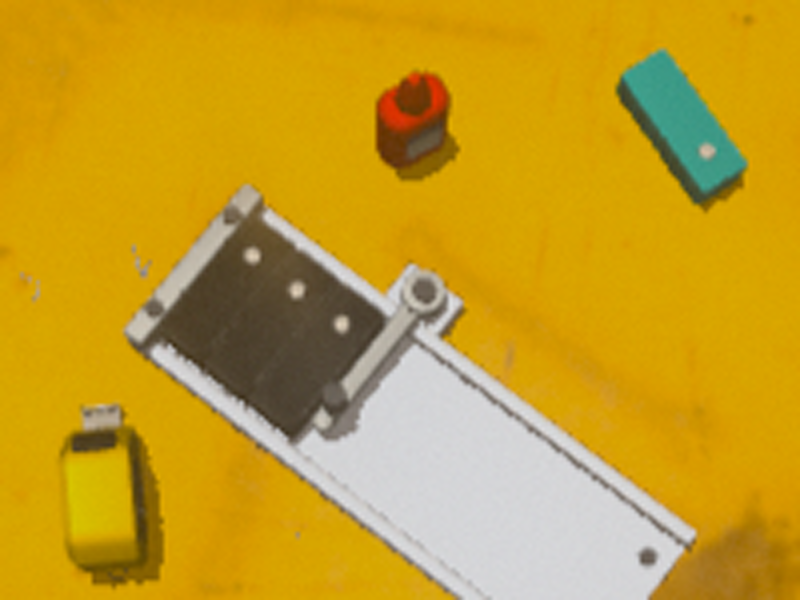

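View pics/scene9.png

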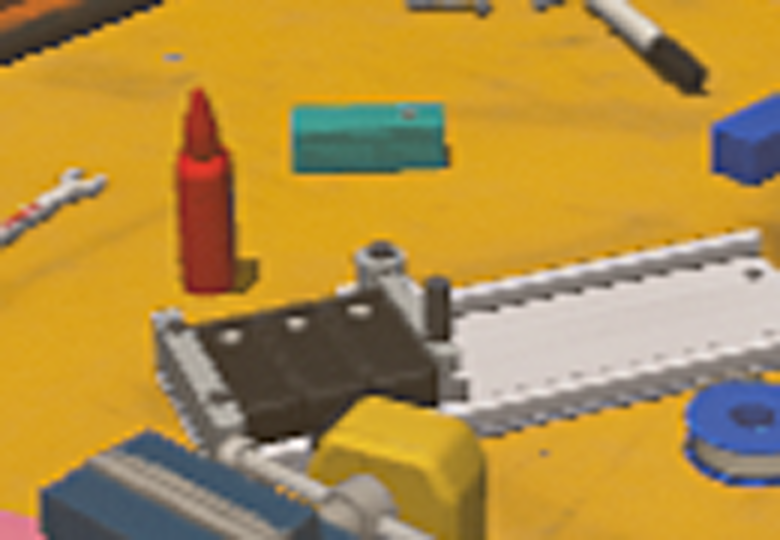

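```bash
python3 - <<'E'
from wp import *
p=pickle.load(open("top9.pkl","rb"))
f=lambda u:np.array(u)/4+np.array([160,120])-.5
a=w2r(q,back(p,f([[424,289]]),.034))[0];b=w2r(q,back(p,f([[334,392]]),.054))[0];d=(b-a)[:2]
print(a,b,np.hypot(*d),np.arctan2(-d[0],-d[1])%(2*np.pi))
print((w2r(q,back(p,f([[261,208],[386,316],[293,440],[160,338]]),.029))*1000).round(1))
from bench import order
print(order.job_done())
E
```

```text
[ 0.03917497 -0.0581442   0.034     ] [0.03895372 0.01145999 0.054     ] 0.06960453307943124 3.138414060091387
[[128.6 -41.8  29. ]
 [ 46.1 -37.   29. ]
 [ 43.4  38.8  29. ]
 [125.8  39.7  29. ]]
the job is handed in; nothing more can be done
None
```

I pushed the three black blocks together along the rail to the end stop. Then I swung the keeper round by its post until it was shut behind them, and handed the job in. No verdict was reported.

- **Row:** The push took about 3 N while sliding. At the stop the force rose to about 12.7 N and the blocks stopped moving. In the last top picture the row runs from about x = 45 to 127 mm in the rail's frame, where 44 to 128 mm is fully home. No gaps show.
- **Keeper:** The arm reached its limit with about 10 N on the post. The last picture puts it at about 3.14 rad.
- **Bystanders:** The bottle, the tape measure and the tape roll look unmoved and upright in the last pictures. I checked them by eye only.
- **Robot:** The arm is clear of everything, at 18.5 s of the 45 s allowed.

**Disagreement:** The scene camera's calibration is about 1.5 pixels off, both against the tool and against the rail position I took from the top camera. My rail fit along x is also about 1.5 mm off where the stop and pivot were met. I used the contact forces to judge both end positions.

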